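# Hold a hinge leaf in line for pinning

### The job

Get the hinge ready for its pin: fold the orange-edged guard of the metal hinge fixture all the way back to its stop, then pick up the loose hinge leaf that mates with the fixture (the one with a single middle knuckle) and bring its knuckle in between the fixture's two knuckles so that the holes line up and the pin could be pushed straight through. Finish holding the leaf there in the gripper, still, touching the fixture no more than lightly. Leave the other leaf, the pin, the screwdriver and the tape roll where they are.

Things in the scene. Friction and masses are not known exactly. Their poses are not given: they have to be found in the camera images.
- fixture: Heavy hinge fixture, fixed to the mat: aluminium block 76 mm wide (y) on a dark foot plate 96 x 96 x 10 mm that reaches 20 mm to the -x side of the pin axis. Origin on the mat under the pin axis, z up. The block's front face is 12 mm and its rear face 52 mm to +x of the pin axis; its top, with steel plate, is 78 mm above the mat.
- jamb_bore (a point): Midpoint of the fixture's pin axis, 70 mm above the mat; axes as fixture, y along the pin axis. Two steel knuckles (outside diameter 18 mm, bore 10 mm) stand in front of the block, from 14 to 33 mm either side of this point; the 28 mm gap between them is empty. A leaf comes in from the -x side or from above.
- guard_hinge (a point): Hinge axis of the guard at the rear of the fixture: 56 mm to +x of jamb_bore and 16 mm higher (86 mm above the mat). Same axes as jamb_bore.
- guard_edge (a point): Middle of the free edge of the guard, a clear panel with orange edges, 60 mm wide, 80 mm from hinge to free edge, 4 mm thick (8 mm at the free edge). It starts ajar above the knuckles, its free edge up and on the -x side of its hinge.
- guard (a joint): Guard angle in rad: 0 lying level over the knuckles, 1.57 upright, 2.0 leaning back at its stop. It starts between 0.8 and 1.25. A friction hinge (about 1 N at the free edge moves it): it stays where it is left. It opens when its free edge is pushed up and towards +x of the fixture.
- leaf_centre (a point): Centre of the wooden bar of the mating leaf, 12 mm above its underside. Light wooden bar 60 (x) by 48 (y) by 24 mm (z), a 2 mm steel plate on top, and ONE steel knuckle (outside diameter 18, bore 10, length 22 mm) at the middle of its +x end. 0.1 to 0.18 kg. Lies flat on the mat (z = 0), +z up, +x roughly away from the robot. Can be gripped across its 48 mm width.
- leaf_bore (a point): Middle of the bore in that knuckle: 40.5 mm to +x of leaf_centre and 5 mm higher. Axes as leaf_centre; its y is the bore axis. The end of the bar is 10.5 mm from the bore axis.
- twin_leaf_centre (a point): Centre of the bar of the other loose leaf: the same bar, but with TWO short knuckles at the sides of its end, so it does not mate. To be left alone.
- pin: Loose steel hinge pin, 6 mm thick, 66 mm long with a square brass tab, lying on the mat. To be left alone.
- driver: Red and white precision screwdriver, 102 mm long, lying on the mat. To be left alone.
- tape: Roll of tan tape, 68 mm across, 19 mm high, lying flat. To be left alone.
Not all that is in view belongs to the job. Leave any pink, red or yellow look-alike of the part that bears leaf_centre alone.

How it is judged (in metres and radians):
On the way, in this order (a step that is already met when the one before it is completed fails the run):
1. the guard is folded back to its stop (value of joint guard above 1.85 rad), for 0.2 s.
2. the mating leaf is lifted off the mat (height (world z) of leaf_centre above 0.03 m and contact force between leaf and the fingers above 1 N), for 0.2 s.
At the end, for the whole second after the job is handed in: The guard is still back at its stop (more than 1.85 rad); the leaf is held still by the fingers with its bore on the fixture's pin axis: within 2.8 mm fore and aft and in height, within 4 mm along the axis, axes parallel within 0.08 rad, pressing on the fixture with less than 6 N (value of joint guard above 1.85 rad and x of leaf_bore in the frame of jamb_bore between -0.0028 and 0.0028 m and z of leaf_bore in the frame of jamb_bore between -0.0028 and 0.0028 m and y of leaf_bore in the frame of jamb_bore between -0.004 and 0.004 m and angle between the y axis of leaf_bore and the y axis of jamb_bore, either way round below 0.08 rad and contact force between leaf and the fingers above 1 N and contact force between leaf and fixture below 6 N and linear speed of leaf below 0.02 m/s); the arm keeps its last pose, push and grip.
It fails at once if the other leaf is moved (distance of twin_leaf_centre from where it was at the start of the episode above 0.02 m).
It fails at once if the pin is moved (distance of pin from where it was at the start of the episode above 0.02 m).
It fails at once if the screwdriver is moved (distance of driver from where it was at the start of the episode above 0.02 m).
It fails at once if the tape roll is moved (distance of tape from where it was at the start of the episode above 0.02 m).
It also fails if it takes over 64 s, if anything falls off the work surface, if the arm or the gripper's body presses on something with over 40 N, if the wrist force passes 120 N, or if a joint passes its speed limit or range.

### The arm

A 6-joint arm with a two-finger parallel gripper is mounted at the origin on a cart in front of the work surface, level with it; the furniture and walls round the work are solid. World frame = base frame: x ahead of the robot, y to its left, z up, the work surface at z = 0. Lengths are in mm, angles in rad, forces in N, time in s.
With the tool pointing down it reaches from about 300 to 775 mm from the base axis. Payload 14.6 kg.
Tool frame: the origin (TCP) lies at the very end of the fingers, on their centre line; the grasp point (between the pads) lies 19 mm behind it (grip_point_offset is the distance from the TCP to the grasp point, in mm); z points along the fingers, y is the line along which they close (so a half turn about z gives the same grasp; the last joint's range is limited). The gripper opens to 94 mm and grips with 3 to 60 N. Pads are 16 mm wide; open, the fingers measure 119 mm over their backs; the gripper's body (75 mm by 177 mm) begins 78 mm behind the grasp point.
Start: joints at [-1.265, 0.3, 1.521, -0, 1.321, -0.067], TCP at [200.316, -512.214, 205.446] pointing down, gripper open.
Joint ranges: [-3.03, 3.03], [-0.79, 2.21], [0.23, 2.52], [-1.04, 4.18], [0, 3.07], [-2.55, 2.55]. Speed limits (rad/s): [2.22, 2.22, 2.57, 3.14, 3.14, 3.14].

### API

Orientations are given as [roll, pitch, yaw] about the fixed x, y, z axes, in that order (R = Rz(yaw) Ry(pitch) Rx(roll)).
In Python, from cell import read_state, camera, camera_info, sign_off, grip_point_offset gives the robot as it stands.
- The arm moves only by the shell command python3 -m handwheel 'ROWS' [FORCE]. ROWS is text: rows parted by semicolons, each of 5 numbers parted by spaces: the shift along the world's x, y, z in units of 40 mm (1.0 is 40 mm), then the turn about the world's z in units of 5 degrees (1.0 is 5 degrees), then the closure, from 0 (fully open) to 1 (shut). In form: dx dy dz yaw gripper; .... A call has 1 to 12 rows; each row shifts and turns the commanded pose from where the row before left it; what a row does not reach is not made up. A row lasts 1/12 s, in which the tool goes at most 41.7 mm and 7.16 degrees, less where a joint would pass 70% of its speed; a pose out of reach is approached as far as the arm can. A call is refused whole if a number of a shift passes 1 or a number of a turn 1, either way. A call with a gripper value outside its range is refused whole. The fingers move at their own pace and stop on an object; FORCE is the grip in N (left out, the last holds). Time passes only in rows, so rows that do not move let the fingers close. It gives the time, the measured TCP pose, the force, the opening and the grip force at its end, in the units of the state.
- read_state(): the state, without advancing time (a new reading comes with each control period).
- camera(name): name is "side" or "top"; returns (picture, depth): 384x512x3 uint8, red, green, blue; 384x512 float32, mm along the optical axis (not along the pixel's ray), 0 where there is no reading.
- camera_info(name): a dict with "intrinsics" (3x3 intrinsics, pixels), "k1" (the pictures are not rectified: a ray, as slopes to the right and down, at radius r is drawn at 1 + k1 r^2 times it, then the intrinsics apply), "world_from_camera" (4x4, takes a point from camera to world coordinates). Camera axes: x right, y down, z forward; pixel columns grow to the right and rows downward; lengths in mm; the calibration is good to about 2 mm. A picture is of the moment at which its call begins. camera_info takes no time and is no camera call.
- sign_off(): hands the job in; it is judged then, once.
The state is a dict: "clock": time; "joints": joint angles; "qd": joint speeds; "effort": joint torques, N m; "eef_pos": TCP position; "eef_rot": TCP orientation; "wrist_force": force on the tool from outside, world axes, zero at the start; "moment": the same for the moment, N m; "finger_gap": finger opening in mm; "finger_force": force on a finger pad.
Only numpy, scipy, OpenCV 4.12 (cv2) and the standard library are available. Lean on these libraries where they do the work, as an engineer would, in place of code of your own. Each camera call takes 0.05 s, during which the arm holds its last target. There are 200 camera calls.

## Working session

There is one attempt and no reset: what is moved stays moved. The work goes in short steps, Python scripts to look and compute and a shell command to move; the robot and the scene stay as the last step left them, time stands still between calls to the robot, and variables do not carry over. Pictures are saved under pics/ and viewed, at most 10 in all, crops included, and the job is handed in when it is done.

```bash
mkdir -p pics; cat > h.py <<'E'
import numpy as np, cv2
from cell import *
def snap(n):
    im,d=camera(n); i=camera_info(n); np.savez(f'{n}.npz',im=im,d=d); return im,d,i
def ray(i,uv):
    K=np.array(i["intrinsics"],float);T=np.array(i["world_from_camera"],float)
    uv=np.atleast_2d(np.array(uv,float)); p=(uv-[K[0,2],K[1,2]])/[K[0,0],K[1,1]]
    q=p.copy()
    for _ in range(20): q=p/(1+i["k1"]*(q**2).sum(1,keepdims=True))
    return T[:3,3],np.c_[q,np.ones(len(q))]@T[:3,:3].T
def onz(i,uv,z):
    o,r=ray(i,uv); return o+r*((z-o[2])/r[:,2])[:,None]
def cloud(i,d):
    v,u=np.mgrid[:384,:512]; o,r=ray(i,np.c_[u.ravel(),v.ravel()])
    return (o+r*d.reshape(-1,1)).reshape(384,512,3)
E
python3 - <<'E'
from h import *
print(read_state(), grip_point_offset)
for n in("top","side"):
    im,d,i=snap(n); print(n,i); cv2.imwrite(f'pics/{n}0.png',cv2.resize(im[...,::-1],(768,576)))
E
```

```text
{'clock': 0.0, 'joints': array([-1.26458056e+00,  3.00460296e-01,  1.52158985e+00,  2.87616534e-05,
        1.32069176e+00, -6.66299201e-02]), 'qd': array([ 0.00061706, -0.00019087,  0.00076279,  0.00082959, -0.00120196,
        0.00013941]), 'effort': array([ 1.29954356e-04, -5.31808734e+01, -3.52736843e+01,  7.08307000e-02,
        2.43933045e-02, -8.85335999e-05]), 'eef_pos': array([ 200.25612686, -511.96406205,  204.88854679]), 'eef_rot': array([-3.14044781e+00, -1.04314572e-04,  3.72838494e-01]), 'wrist_force': array([-0.38417185, -0.60585958,  0.06151651]), 'moment': array([-0.0151408 ,  0.00264079,  0.00628808]), 'finger_force': 0.0, 'finger_gap': 94.16732520180261} 18.8
top {'intrinsics': array([[454.24992129,   0.        , 255.28324   ],
       [  0.        , 454.24992129, 183.97975788],
       [  0.        ,   0.        ,   1.        ]]), 'k1': -0.11081513071625163, 'world_from_camera': array([[ 2.04922090e-02, -9.92604823e-01,  1.19648381e-01,
         2.79129896e+02],
       [-9.99789340e-01, -2.04837322e-02,  1.30081780e-03,
         3.29963923e+02],
       [ 1.15964738e-03, -1.19649832e-01, -9.92815478e-01,
         1.71644415e+03],
       [ 0.00000000e+00,  0.00000000e+00,  0.00000000e+00,
         1.00000000e+00]])}
side {'intrinsics': array([[370.60550495,   0.        , 250.52776578],
       [  0.        , 370.60550495, 197.86111119],
       [  0.        ,   0.        ,   1.        ]]), 'k1': 0.032535965463787425, 'world_from_camera': array([[ 9.81753336e-01, -7.85175825e-02,  1.73191731e-01,
         3.09530489e+02],
       [-1.89827942e-01, -4.58372427e-01,  8.68251157e-01,
        -5.71476329e+02],
       [ 1.12133319e-02, -8.85285100e-01, -4.64913490e-01,
         5.50573562e+02],
       [ 0.00000000e+00,  0.00000000e+00,  0.00000000e+00,
         1.00000000e+00]])}
```

View pics/top0.png

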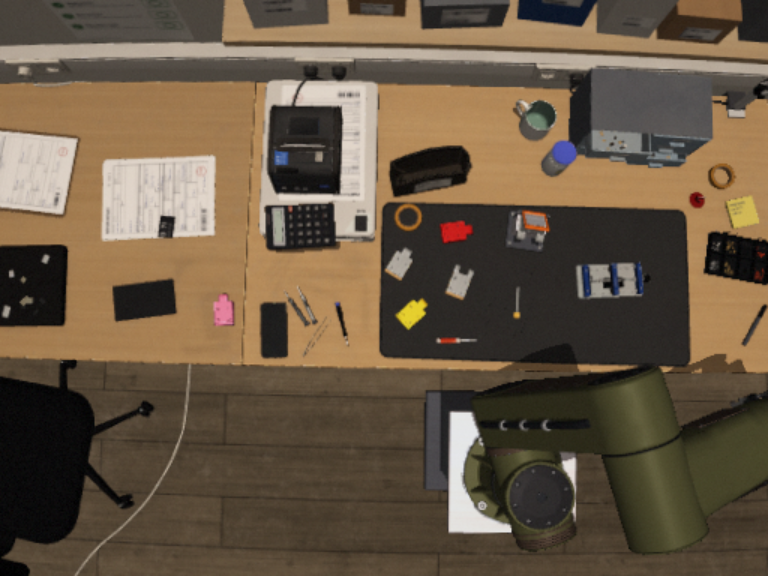

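View pics/side0.png

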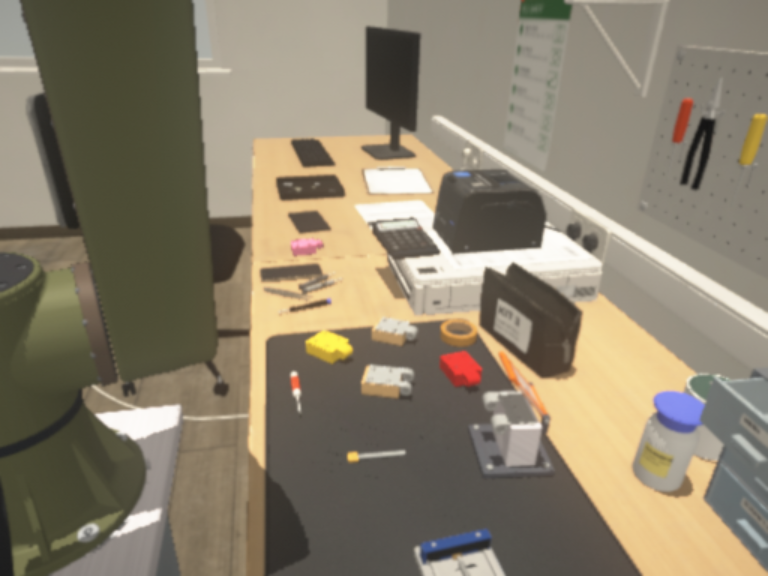

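Top view: fixture at about (528,228), grey leaves at (400,262) and (460,280). Side view: leaves at (394,330) and (387,380), fixture at (512,430), guard at (525,385). I need close-ups of the leaves and fixture.

```bash
python3 - <<'E'
from h import *
t=np.load('top.npz')['im'];s=np.load('side.npz')['im']
f=lambda im,u,v,w,h:cv2.resize(im[v:v+h,u:u+w],(400,300),interpolation=cv2.INTER_CUBIC)
m=np.vstack([np.hstack([f(t,248,155,80,60),f(t,328,132,48,36)]),np.hstack([f(s,230,200,80,60),f(s,300,225,88,95)])])
cv2.imwrite('pics/m1.png',m[...,::-1])
i=camera_info('top');d=np.load('top.npz')['d'];P=cloud(i,d)
for (u,v) in [(400,262),(460,280),(528,228),(535,220),(520,205),(517,240)]:
    u=int(u/1.5);v=int(v/1.5);print(u,v,P[v,u].round(0))
# grey/steel blobs on the mat
hsv=cv2.cvtColor(t,cv2.COLOR_RGB2HSV)
k=((hsv[...,2]>110)&(hsv[...,1]<60)).astype('u1');k[:138]=0;k[240:]=0;k[:,:256]=0;k[:,370:]=0
for c in cv2.findContours(k,cv2.RETR_EXTERNAL,cv2.CHAIN_APPROX_NONE)[0]:
    if cv2.contourArea(c)>20:print(cv2.contourArea(c),cv2.minAreaRect(c),np.nanmedian(P[c[:,0,1],c[:,0,0],2]))
E
```

```text
266 174 [523. 292.  18.]
306 186 [478. 143.  35.]
352 152 [588.  -6. 150.]
356 146 [617. -28. 120.]
346 136 [681. -16.  -0.]
344 160 [584.  -5.  14.]
171.5 ((306.3287353515625, 187.123291015625), (12.640443801879883, 18.024335861206055), 20.556047439575195) 26.37757447578292
174.0 ((266.9264831542969, 173.9558868408203), (12.176399230957031, 18.178848266601562), 30.963754653930664) 26.72951744725708
59.0 ((356.58001708984375, 146.4399871826172), (13.717872619628906, 6.081118583679199), 8.130102157592773) 119.02959948325349
38.0 ((345.94232177734375, 150.7115478515625), (15.493175506591797, 4.706787586212158), 78.69007110595703) 78.37096770299206
```

View pics/m1.png

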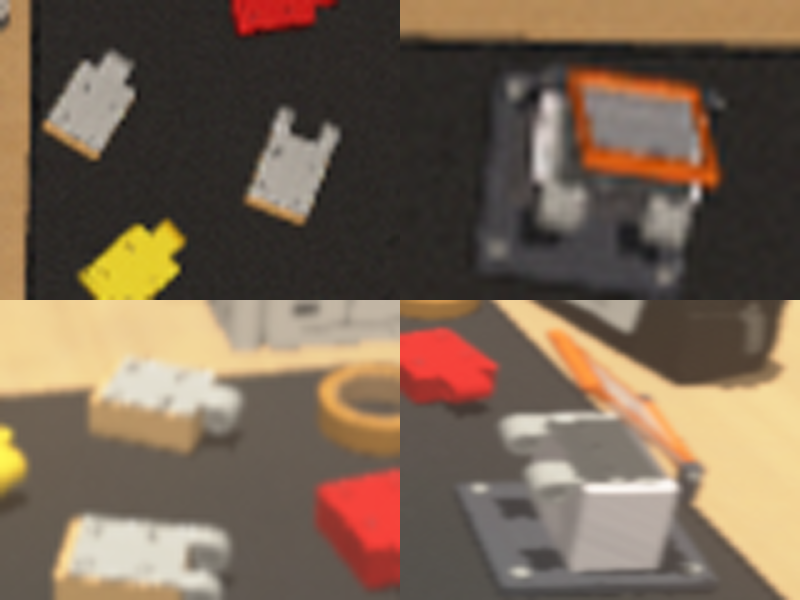

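Close-up: the mating leaf (single knuckle) is the left one, raw top px about (266,174), knuckle pointing up-right. The twin is at (306,187). The fixture knuckles are at raw px (348,157) and (360,158), and the guard leans over the block.

```bash
cat > meas.py <<'E'
from h import *
def unit(a): return np.array([np.cos(a),np.sin(a)])
def rect(p):
    (c,(w,h),a)=cv2.minAreaRect(p.astype('f4')); return np.round(c,1),round(w,1),round(h,1),round(a,1)
if __name__=='__main__':
    for n in('top','side'):
        z=np.load(n+'.npz');P=cloud(camera_info(n),z['d']);im=z['im']
        hsv=cv2.cvtColor(im,cv2.COLOR_RGB2HSV)
        for name,c,R in(('fix',(600,-8),95),('leaf',(523,290),60)):
            near=(np.hypot(P[...,0]-c[0],P[...,1]-c[1])<R)&(z['d']>0)
            bands=((5,15),(60,74),(74,84),(100,190)) if name=='fix' else ((19,35),)
            for lo,hi in bands:
                k=near&(P[...,2]>lo)&(P[...,2]<hi); p=P[k]
                if len(p)>8: print(n,name,lo,hi,len(p),'mean',p.mean(0).round(1),'sd z',p[:,2].std().round(1),rect(p[:,:2]))
        k=((hsv[...,0]<14)&(hsv[...,1]>170)&(hsv[...,2]>120)).astype('u1')
        o=(k>0)&(np.hypot(P[...,0]-620,P[...,1]+10)<110)&(P[...,2]>60)
        q=P[o];t=q[q[:,2]>np.percentile(q[:,2],85)];print(n,'orange',len(q),q.min(0).round(),q.max(0).round(),'top part',t.mean(0).round(1))
E
python3 meas.py
python3 - <<'E'
from h import *
# leaf steel plate contour, both views, on plane z=26 (bar top + plate); print long edges' direction
for n,win in(('top',(250,155,290,195)),('side',(240,205,285,232))):
    z=np.load(n+'.npz');im=z['im'];i=camera_info(n);h=cv2.cvtColor(im,cv2.COLOR_RGB2HSV)
    k=((h[...,2]>(110 if n=='top' else 150))&(h[...,1]<50)).astype('u1');m=np.zeros_like(k);m[win[1]:win[3],win[0]:win[2]]=1;k*=m
    c=max(cv2.findContours(k,cv2.RETR_EXTERNAL,cv2.CHAIN_APPROX_NONE)[0],key=cv2.contourArea)[:,0]
    w=onz(i,c,26)[:,:2];print(n,len(c),cv2.minAreaRect(w.astype('f4')),cv2.approxPolyDP(w.astype('f4')[:,None],5,True)[:,0].round(0).tolist())
E
```

```text
top fix 5 15 391 mean [588.6  -4.4   8.7] sd z 2.8 (array([599.2,  -7. ]), 180.9, 179.8, 18.2)
top fix 60 74 51 mean [598.1 -13.1  70.4] sd z 3.5 (array([592.1, -16.7]), 89.8, 51.6, 54.8)
top fix 74 84 104 mean [597.2 -19.4  79.1] sd z 2.5 (array([607.3, -26.3]), 75.9, 67.7, 79.4)
top fix 100 190 160 mean [606.2 -27.7 128.9] sd z 16.8 (array([609.8, -29.1]), 62.7, 49.8, 80.3)
top leaf 19 35 219 mean [516.7 292.3  26.6] sd z 3.2 (array([520.9, 289.6]), 47.5, 78.7, 59.6)
top orange 80 [585. -61.  84.] [643.   2. 159.] top part [588.5 -25.5 153.5]
side fix 5 15 893 mean [593.6 -43.4   9.5] sd z 1.6 (array([608. , -30.1]), 97.6, 98.0, 82.1)
side fix 60 74 290 mean [596.6 -50.   67.8] sd z 4.0 (array([605.8, -32.7]), 72.0, 70.6, 82.3)
side fix 74 84 617 mean [604.1 -35.1  77.1] sd z 1.4 (array([606.6, -30.3]), 77.9, 68.1, 84.0)
side fix 100 190 260 mean [600.3 -37.  130.8] sd z 16.7 (array([604.7, -30.9]), 60.4, 42.2, 81.4)
side leaf 19 35 271 mean [514.  286.9  25.9] sd z 2.4 (array([517.7, 288.6]), 51.6, 78.2, 58.1)
side orange 38 [582. -62.  90.] [634.  -4. 150.] top part [588.6 -28.9 149.9]
top 46 ((521.7235717773438, 289.1970520019531), (45.812644958496094, 68.97976684570312), 60.24382781982422) [[552.0, 274.0], [544.0, 289.0], [548.0, 297.0], [509.0, 323.0], [484.0, 292.0], [484.0, 285.0], [522.0, 263.0], [533.0, 270.0], [549.0, 267.0]]
side 57 ((522.4693603515625, 288.0773620605469), (45.839420318603516, 73.4538345336914), 59.88657760620117) [[501.0, 321.0], [485.0, 296.0], [485.0, 285.0], [522.0, 262.0], [532.0, 266.0], [542.0, 254.0], [554.0, 278.0], [543.0, 303.0]]
```

Fixture: pin-axis point about (580,-26), yaw about -7.5°. Leaf centre about (511,294), yaw about -30.5°. Guard edge about (588,-27,152), so about 1.0 rad. Next I close the fingers and move in front of the guard.

```bash
python3 -m handwheel '0.5 0.72 0.1 -0.34 1;0.5 0.72 0.1 -0.34 1;0.5 0.72 0.1 -0.34 1;0.5 0.72 0.1 -0.34 1;0.5 0.72 0.1 -0.34 1;0.5 0.72 0.1 -0.34 1;0.5 0.72 0 -0.34 1;0.5 0.72 0 -0.34 1;0.5 0.72 0 -0.34 1;0.5 0.72 0 -0.34 1;0.5 0.72 0 -0.34 1;0.5 0.72 0 -0.34 1' 20
```

```text
clock: 1.1
eef_pos: [440.9, -164.9, 229.4]
eef_rot: [-3.142, 0.0, 0.015]
wrist_force: [-0.2, -0.8, 0.3]
finger_gap: 17.7
finger_force: 0.0
```

```bash
python3 -m handwheel '0.48 0.72 0 -0.33 1;0.48 0.72 0 -0.33 1;0.48 0.72 0 -0.33 1;0.48 0.72 0 -0.33 1;0.4 0.7 0 -0.33 1;0 0 0 0 1;0 0 -0.75 0 1;0 0 -0.75 0 1;0 0 -0.75 0 1;0 0 0 0 1;0 0 0 0 1;0 0 0 0 1'
```

```text
clock: 2.1
eef_pos: [533.8, -23.7, 141.2]
eef_rot: [-3.142, -0.002, -0.127]
wrist_force: [-0.8, -0.1, 0.3]
finger_gap: 0.8
finger_force: 0.0
```

```bash
python3 -m handwheel '0.3 -0.04 0 0 1;0.3 -0.04 0 0 1;0.3 -0.04 0 0 1;0.2 -0.03 0 0 1;0.2 -0.03 0 0 1;0.2 -0.03 0 0 1;0.2 -0.03 0 0 1;0.2 -0.03 0 0 1;0.2 -0.03 0 0 1;0.2 -0.03 0 0 1;0.2 -0.03 0 0 1;0 0 0 0 1'
```

```text
clock: 3.1
eef_pos: [634.1, -38.0, 139.5]
eef_rot: [-3.142, -0.001, -0.127]
wrist_force: [-0.5, -0.3, -0.2]
finger_gap: 0.8
finger_force: 0.0
```

```bash
python3 -m handwheel '0.15 -0.02 0 0 1;0.15 -0.02 0 0 1;0.1 -0.01 0 0 1;0.05 -0.01 0 0 1;0 0 0 0 1'; python3 - <<'E'
from h import *
im,d,i=snap('side');im2,_,_=snap('top')
cv2.imwrite('pics/g1.png',np.hstack([cv2.resize(im[180:330,280:420],(400,430)),cv2.resize(im2[110:180,320:385],(400,430))])[...,::-1])
E
```

```text
clock: 3.52
eef_pos: [649.9, -40.0, 139.1]
eef_rot: [3.142, 0.005, -0.127]
wrist_force: [-12.9, 1.9, 4.3]
finger_gap: 0.7
finger_force: 7.2
```

View pics/g1.png

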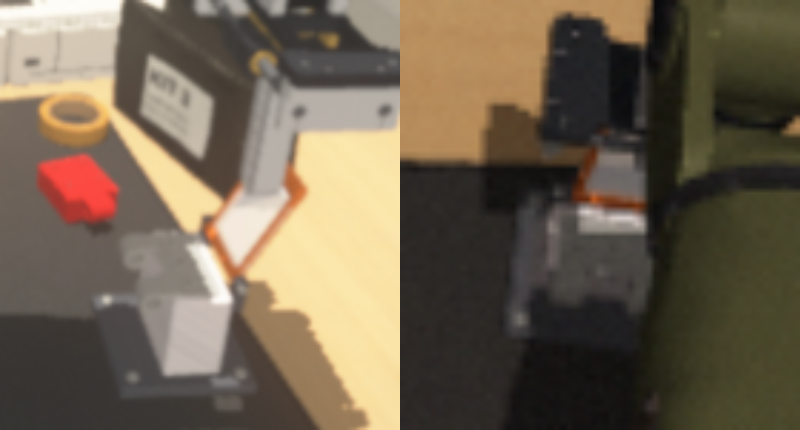

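The guard now leans back past its hinge at the stop (about (250,220) in the left crop), with about 13 N contact force. I hold briefly, then retreat and go above the leaf, opening the gripper.

```bash
python3 -m handwheel '0 0 0 0 1;0 0 0 0 1;0 0 0 0 1;-0.8 0.1 0 0 1;-0.7 0.1 0.5 0 1;0 0 0.8 0 1;0 0 0.8 0 1;-0.2 0.8 0 -0.46 0;-0.2 0.8 0 -0.46 0;-0.2 0.8 0 -0.46 0;-0.2 0.8 0 -0.46 0;-0.2 0.8 0 -0.46 0' && python3 -m handwheel '-0.2 0.8 0 -0.46 0;-0.2 0.8 0 -0.46 0;-0.2 0.8 0 -0.46 0;-0.2 0.8 0 -0.46 0;-0.2 0.8 0 -0.46 0;0 0 0 0 0;0 0 0 0 0'; python3 - <<'E'
from h import *
for n in('side','top'): snap(n)
import runpy;runpy.run_path('meas.py',run_name='__main__')
E
```

```text
clock: 4.62
eef_pos: [550.9, 129.2, 223.9]
eef_rot: [-3.141, -0.001, -0.33]
wrist_force: [1.1, -0.1, -1.4]
finger_gap: 30.0
finger_force: 0.0
clock: 5.2
eef_pos: [510.9, 289.1, 223.5]
eef_rot: [-3.141, -0.0, -0.526]
wrist_force: [0.4, 0.1, -0.9]
finger_gap: 77.2
finger_force: 0.0
top fix 5 15 342 mean [588.2  -2.8   9.2] sd z 2.9 (array([591.3,  -3. ]), 188.1, 161.9, 60.5)
top fix 60 74 61 mean [605.3 -29.1  69.9] sd z 3.6 (array([604.4, -27.4]), 76.5, 60.3, 79.2)
top fix 74 84 222 mean [606.2 -26.8  78.4] sd z 2.7 (array([603.7, -27.9]), 76.3, 64.6, 83.8)
top fix 100 190 219 mean [656.2 -34.8 132.3] sd z 19.0 (array([656.9, -36.1]), 61.1, 37.1, 85.3)
top leaf 19 35 60 mean [509.7 296.   25.9] sd z 3.7 (array([509.6, 297.3]), 35.9, 60.9, 31.5)
top orange 102 [631. -67.  82.] [676.  -5. 166.] top part [667.4 -38.3 161.1]
side fix 5 15 892 mean [594.  -43.5   9.5] sd z 1.6 (array([608. , -30.8]), 96.8, 97.5, 82.2)
side fix 60 74 286 mean [597.5 -47.4  67.8] sd z 3.9 (array([604.9, -30.1]), 78.3, 70.5, 85.1)
side fix 74 84 647 mean [605.2 -34.8  77.1] sd z 1.6 (array([603.9, -31.9]), 79.7, 67.9, 88.1)
side fix 100 190 726 mean [654.7 -38.5 131.2] sd z 17.7 (array([655.4, -35.6]), 63.2, 36.2, 82.6)
side leaf 19 35 272 mean [514.  287.1  25.9] sd z 2.2 (array([518.5, 290.7]), 51.1, 80.2, 58.3)
side orange 125 [628. -67.  87.] [673.  -3. 161.] top part [668.6 -24.6 159.1]
```

The guard edge is at about (668,-35,160), which matches the 2.0 rad stop. Next I descend on the leaf and grip it.

```bash
python3 -m handwheel '0 0.12 0 0 0;0 0 -0.8 -0.05 0;0 0 -0.8 0 0;0 0 -0.8 0 0;0 0 -0.8 0 0;0 0 -0.8 0 0;0 0 -0.8 0 0;0 0 -0.4 0 0;0 0 -0.28 0 0;0 0 0 0 0;0 0 0 0 0' && python3 -m handwheel '0 0 0 0 1;0 0 0 0 1;0 0 0 0 1;0 0 0 0 1;0 0 0 0 1;0 0 0 0 1;0 0 0 0 1;0 0 0 0 1;0 0 0 0 1;0 0 0 0 1;0 0 0 0 1;0 0 0 0 1' 25
```

```text
clock: 6.22
eef_pos: [512.5, 290.7, 4.9]
eef_rot: [-3.14, 0.001, -0.531]
wrist_force: [0.2, 0.1, -0.0]
finger_gap: 93.9
finger_force: 0.0
clock: 7.22
eef_pos: [512.0, 291.0, 4.4]
eef_rot: [-3.14, 0.002, -0.53]
wrist_force: [-0.3, 0.5, 1.1]
finger_gap: 47.9
finger_force: 25.0
```

```bash
python3 -m handwheel '0 0 0.4 0 1;0 0 0.7 0 1;0 0 0.7 0 1;0 0 0.6 0 1;0 0 0 0 1;0 -0.5 0 0 1;0 -0.77 0 0.46 1;0 -0.77 0 0.46 1;0 -0.77 0 0.46 1;0 -0.77 0 0.46 1;0 -0.77 0 0.46 1;0 -0.77 0 0.46 1' && python3 -m handwheel '0 -0.7 0 0.46 1;0 -0.7 0 0.46 1;0 -0.7 0 0.46 1;0 -0.5 0 0.46 1;0 0 0 0 1;0 0 -0.4 0 1;0 0 -0.4 0 1;0 0 -0.27 0 1;0 0 0 0 1;0 0 0 0 1;0 0 0 0 1'
python3 - <<'E'
from h import *
for n in('side','top'): snap(n)
s=[np.load(n+'.npz')['im'] for n in('side','top')]
cv2.imwrite('pics/a1.png',np.hstack([cv2.resize(s[0][180:330,270:410],(400,430)),cv2.resize(s[1][110:180,320:385],(400,430))])[...,::-1])
print(read_state()['eef_pos'])
E
```

```text
clock: 8.22
eef_pos: [511.1, 84.6, 99.1]
eef_rot: [-3.141, 0.003, -0.287]
wrist_force: [1.1, 0.6, -1.8]
finger_gap: 47.5
finger_force: 25.0
clock: 9.13
eef_pos: [512.2, -17.6, 57.9]
eef_rot: [-3.14, 0.001, -0.128]
wrist_force: [1.0, 0.1, -1.5]
finger_gap: 47.7
finger_force: 25.0
[512.32690896 -17.74124572  58.1740971 ]
```

View pics/a1.png

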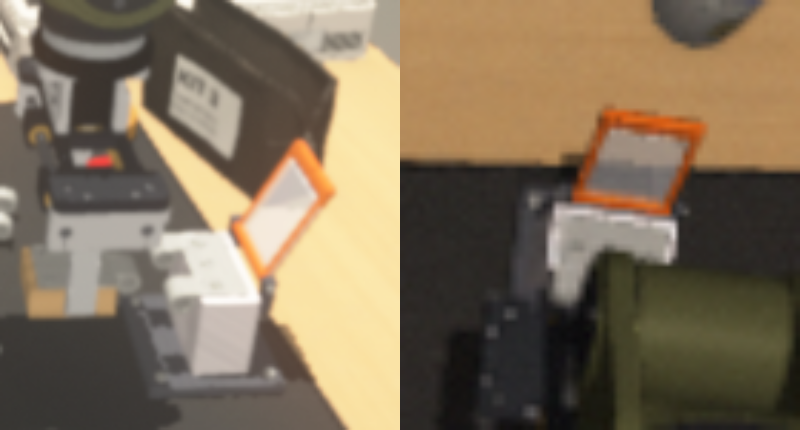

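The leaf hangs level in the gripper (knuckle at about (127,275) in the left crop), facing the fixture knuckles at (170,245) and (182,290). I now compare their extents in the side depth.

```bash
cat > cmp.py <<'E'
from h import *
P=cloud(camera_info('side'),np.load('side.npz')['d']).astype(float)
c,s=np.cos(-.127),np.sin(-.127)
q=P-[580.3,-26.7,0];F=np.stack([c*q[...,0]+s*q[...,1],-s*q[...,0]+c*q[...,1],q[...,2]],-1)
import sys; b=float(sys.argv[1])  # expected bore x of leaf
def rep(t,x0,x1,y0,y1,z0=50,z1=95):
    k=(F[...,0]>x0)&(F[...,0]<x1)&(abs(F[...,1]-(y0+y1)/2)<(y1-y0)/2)&(F[...,2]>z0)&(F[...,2]<z1);f=F[k]
    if len(f)>4: print(t,len(f),'min',f.min(0).round(1),'max',f.max(0).round(1),'z90',np.percentile(f[:,2],[50,90,97]).round(1),'x5/95',np.percentile(f[:,0],[3,97]).round(1))
rep('fix knuckle -y',-14,8,-40,-10); rep('fix knuckle +y',-14,8,10,40)
rep('leaf knuckle',b-8,b+14,-18,18); rep('leaf plate',b-60,b-12,-30,30,70,90)
k=(F[...,0]>b-7)&(F[...,0]<b+6)&(abs(F[...,1])<18)&(F[...,2]>70)&(F[...,2]<90);print('knuckle top y',np.percentile(F[k][:,1],[3,50,97]).round(1) if k.sum() else 0)
for y0,y1 in((-40,-10),(10,40)):
    k=(F[...,0]>-7)&(F[...,0]<6)&(F[...,1]>y0)&(F[...,1]<y1)&(F[...,2]>72)&(F[...,2]<90);print('fix top y',k.sum(),np.percentile(F[k][:,1],[3,97]).round(1) if k.sum() else 0)
# front-most x of plate edges for fixture block yaw: block front/top edge
E
python3 cmp.py -30
```

```text
fix knuckle -y 117 min [ -9.5 -34.5  61.1] max [  7.8 -13.1  80. ] z90 [74.9 78.5 79.3] x5/95 [-8.8  7.2]
fix knuckle +y 81 min [-9.  13.  62.4] max [ 8.  31.8 80.1] z90 [73.8 78.4 79.2] x5/95 [-8.5  7.7]
leaf knuckle 88 min [-38.  -11.8  61.4] max [-23.9  11.8  79.8] z90 [76.3 78.7 79.3] x5/95 [-37.5 -24.5]
leaf plate 233 min [-90.  -29.3  70.2] max [-42.2  24.9  89.5] z90 [79.2 80.8 82.1] x5/95 [-89.2 -43.3]
knuckle top y [-10.8  -2.1  11.1]
fix top y 56 [-32. -15.]
fix top y 33 [13.6 30.1]
```

```bash
python3 -m handwheel '0.25 -0.03 0 0 1;0.25 -0.03 0 0 1;0.2 -0.03 0 0 1;0 0 0 0 1;0 0 0 0 1;0 0 0 0 1'
python3 - <<'E'
from h import *
snap('side')
E
python3 cmp.py -4
```

```text
clock: 9.73
eef_pos: [539.5, -21.4, 57.4]
eef_rot: [-3.14, 0.002, -0.129]
wrist_force: [-0.6, 0.1, -1.0]
finger_gap: 47.8
finger_force: 25.0
fix knuckle -y 129 min [-13.6 -34.1  62.1] max [  7.9 -10.1  80.3] z90 [75.2 78.8 79.8] x5/95 [-9.9  7.4]
fix knuckle +y 20 min [-8.8 11.2 68.3] max [ 7.9 22.9 79.8] z90 [74.8 78.5 79.5] x5/95 [-8.3  7.9]
leaf knuckle 101 min [-11.5 -17.7  63.3] max [ 9.2 17.4 80.7] z90 [76.9 78.8 79.8] x5/95 [-11.1   8.3]
leaf plate 242 min [-64.  -29.8  70.1] max [-16.   27.9  87.9] z90 [78.4 80.4 81.6] x5/95 [-63.3 -16.6]
knuckle top y [-17.   -4.5  14.1]
fix top y 61 [-32.7 -14. ]
fix top y 11 [11.8 17.7]
```

```bash
for i in 1; do python3 -m handwheel '0.05 -0.006 0 0 1;0 0 0 0 1;0 0 0 0 1' | grep -E 'pos|wrist'; python3 -m handwheel '0.05 -0.006 0 0 1;0 0 0 0 1;0 0 0 0 1'| grep -E 'pos|wrist'; python3 -m handwheel '0.025 -0.003 0 0 1;0 0 0 0 1;0 0 0 0 1'| grep -E 'pos|wrist'; done
```

```text
eef_pos: [541.9, -21.7, 57.5]
wrist_force: [0.1, -0.6, -1.2]
eef_pos: [544.0, -22.0, 57.4]
wrist_force: [-0.2, -0.1, -2.0]
eef_pos: [544.9, -22.1, 57.4]
wrist_force: [0.7, -0.9, -0.8]
```

```bash
python3 -m handwheel '0.025 -0.003 0 0 1;0 0 0 0 1;0 0 0 0 1' | grep -E 'pos|wrist'; python3 -m handwheel '0.02 -0.003 0 0 1;0 0 0 0 1;0 0 0 0 1'| grep -E 'pos|wrist'
```

```text
eef_pos: [545.8, -22.2, 57.4]
wrist_force: [-1.4, 0.3, -0.7]
eef_pos: [545.9, -22.2, 57.3]
wrist_force: [-8.4, -0.7, 3.4]
```

Contact at TCP x of about 545.8, with the bar end on the knuckles, so the bore is at about +1.5 mm. I back off by that amount and check.

```bash
python3 -m handwheel '-0.06 0.008 0.005 0 1;0 0 0 0 1;0 0 0 0 1;0 0 0 0 1;0 0 0 0 1;0 0 0 0 1'
python3 - <<'E'
from h import *
for n in('side','top'): snap(n)
s=np.load('side.npz')['im']
cv2.imwrite('pics/b1.png',cv2.resize(s[215:300,285:385],(800,600),interpolation=cv2.INTER_CUBIC)[...,::-1])
E
python3 cmp.py 0; python3 meas.py | grep -E 'fix 100|orange'
```

```text
clock: 11.53
eef_pos: [544.4, -22.0, 57.7]
eef_rot: [-3.14, 0.001, -0.129]
wrist_force: [1.0, -0.0, -1.6]
finger_gap: 47.7
finger_force: 25.0
fix knuckle -y 154 min [-14.  -34.3  56.2] max [  8.  -10.1  80.3] z90 [75.5 79.1 79.6] x5/95 [-13.6   7.1]
fix knuckle +y 20 min [-12.6  10.   73. ] max [ 7.6 20.6 77.9] z90 [76.4 77.7 77.8] x5/95 [-10.    7.4]
leaf knuckle 123 min [ -7.8 -17.9  65.7] max [13.8 17.8 80.3] z90 [77.3 78.8 79.3] x5/95 [-6.9 13.1]
leaf plate 247 min [-59.9 -29.9  70. ] max [-12.   29.8  89.6] z90 [78.8 80.6 81.5] x5/95 [-59.1 -12.7]
knuckle top y [-17.3  -2.7  17. ]
fix top y 67 [-32.9 -10.5]
fix top y 14 [14.1 19.1]
top fix 100 190 266 mean [633.8 -23.5 141.7] sd z 24.2 (array([604.6,   4. ]), 78.5, 179.2, 59.8)
top orange 83 [584. -67.  82.] [675.  32. 331.] top part [662.5 -20.4 175.3]
side fix 100 190 1136 mean [610.9 -29.9 141. ] sd z 26.0 (array([591. , -22.3]), 107.9, 173.4, 70.0)
side orange 81 [628. -67.  87.] [674.  -5. 161.] top part [668.4 -20.8 158.7]
```

View pics/b1.png

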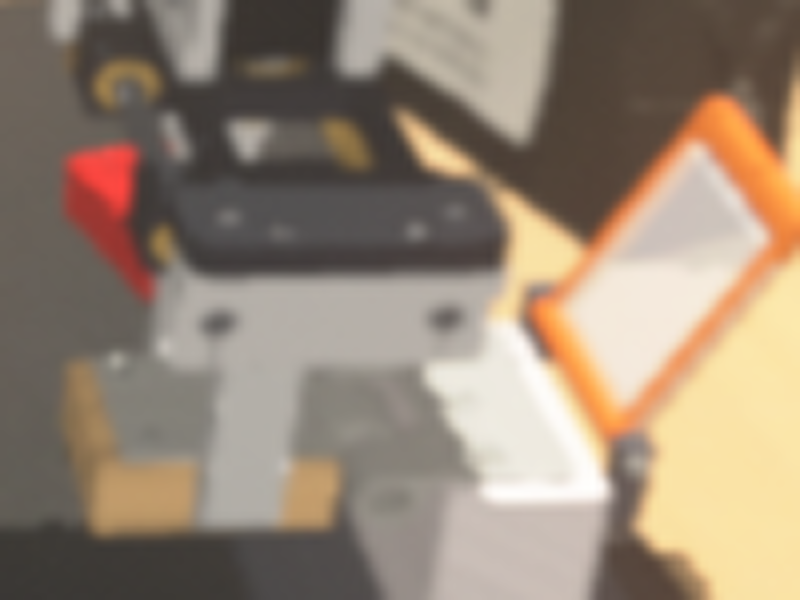

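The leaf sits in the gap and level (bar at about (200,490), fixture knuckle at (395,495)). No contact force shows, and the guard is still back at (660,270). Handing in.

```bash
python3 -c "
from cell import *
print(sign_off())"
```

```text
the job is handed in; nothing more can be done
None
```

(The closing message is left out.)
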